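Clamp a relay in the clip tester and hold its proof pull

ROBOT

A 6-joint arm with a two-finger parallel gripper is mounted at the origin on the work surface; the furniture and walls round the work are solid. World frame = base frame: x ahead of the robot, y to its left, z up, the work surface at z = 0. Lengths are in m, angles in rad, forces in N, time in s.
With the tool pointing down it reaches from about 0.275 to 0.825 m from the base axis. Payload 4.9 kg.
Tool frame: the origin (TCP) lies at the centre of the arm's flange, where the gripper is bolted on; the fingertips stand 173 mm ahead of it and the grasp point (between the pads) lies 155 mm ahead of it (manip.tip_reach is the z of the fingertips in the tool frame, in m); z points along the fingers, y is the line along which they close (so a half turn about z gives the same grasp; the last joint's range is limited). The gripper opens to 85 mm and grips with 20 to 120 N. Pads are 22 mm wide; open, the fingers measure 114 mm over their backs; the gripper's body (76 mm by 85 mm) begins 54 mm behind the grasp point. The pads swing forward as they close: fully open they stand 13 mm farther back than shut.
Start: joints at [1.062, 0.326, -0.193, 1.052, 0, 1.437], TCP at [0.201, 0.512, 0.405] pointing down, gripper open.
Joint ranges: [-2.65, 2.65], [-0.97, 1.79], [-1.3, 1.35], [-1.93, 2.1], [-1.47, 1.37], [-3.14, 3.14]. Speed limits (rad/s): [2.57, 2.57, 3.14, 3.14, 3.14, 3.14].

INTERFACE

Orientations are given as a unit quaternion [x, y, z, w].
In Python, from cell import manip, viewer gives the robot as it stands.
- The arm moves only by the tool servo_tool, never from a script. Its argument "motion" is a list of rows, each an object with "dr": the turn, a rotation vector about the world's x, y, z in degrees, a list of three; "dp": the shift along the world's x, y, z in mm, a list of three; "jaw": the opening in per cent of the stroke, from 0 (shut) to 100 (fully open). In form: [{"dr": [ax, ay, az], "dp": [tx, ty, tz], "jaw": jaw}, ...]. A call has 1 to 12 rows; each row shifts and turns the commanded pose from where the row before left it; what a row does not reach is not made up. A row lasts 1/8 s, in which the tool goes at most 62.5 mm and 10.7 degrees, less where a joint would pass 70% of its speed; a pose out of reach is approached as far as the arm can. A call is refused whole if a number of a shift passes 62.5 or a number of a turn 10.7, either way. A call with a gripper value outside its range is refused whole. The fingers move at their own pace and stop on an object; "grip_force" is the grip in N (left out, the last holds). Time passes only in rows, so rows that do not move let the fingers close. It gives the time, the measured TCP pose, the force, the opening and the grip force at its end, in the units of the state.
- manip.observe(): the state, without advancing time (a new reading comes with each control period).
- viewer.get_image(name): name is "scene" or "top" or "wrist"; returns a dict with "img" (400x640x3 uint8, red, green, blue), "vertical_fov" (degrees; the focal length in pixels is half the picture's height over the tangent of half this angle, whatever the lens; pixels are square), "cx", "cy" (the principal point, pixels), "R" (3x3) and "t" (3): a world point X has camera coordinates R X + t. Camera axes: x right, y down, z forward; pixel columns grow to the right and rows downward; lengths in m; the calibration is good to about 2 mm. The wrist camera is an equidistant fisheye: a pixel r from the principal point sees the ray r / f radians off the axis. A picture is of the moment at which its call begins. There is no depth.
- manip.sign_off(): hands the job in; it is judged then, once.
The state is a dict: "t": time; "joints": joint angles; "dq": joint speeds; "joint_torque": joint torques, N m; "tcp_pos": TCP position; "eef_rot": TCP orientation; "wrist_force": force on the tool from outside, world axes, zero at the start; "ft_torque": the same for the moment, N m; "finger_gap": finger opening in m; "grip_force": force on a finger pad.
Only numpy, scipy, OpenCV 4.12 (cv2) and the standard library are available. Lean on these libraries where they do the work, as an engineer would, in place of code of your own. Each camera call takes 0.05 s, during which the arm holds its last target. There are 200 camera calls.

TASK

Proof-pull the rail clip of the white relay that sits in the bench tester: press both yellow hold-down straps down until they click shut and stay shut, then pull the spring-return slide by its red T-handle towards you until the black pointer stands on the red band of the scale, and keep it there. Finish while still holding the handle with the pointer on the band and both straps shut; do not let the slide spring back, and leave the other things on the bench where they are.

Things in the scene. Friction and masses are not known exactly. Their poses are not given: they have to be found in the camera images.
- tester: clip tester fixed to the bench: aluminium plate 200 x 200 mm, top 14 mm up. Origin: on the bench, mid-width, 60 mm from the plate's rear edge, 140 mm from its front. z up, x from the handle end to the relay end (the slide pulls along -x), y left. The white relay (71 mm along y) stands at x = +20 mm, its middle top 70 mm up; spring barrel on the plate at y = -45 mm, white scale strip at y = +58 mm
- strap_left (a joint): angle of the left (+y) yellow hold-down strap, rad: 0 shut (level), grows to 0.8 as it opens upward; starts at 0.6 to 0.8. A light spring lifts it. From about 0.35 rad down its steel nose must be pressed past a sprung roller (hump at 0.17 rad, about 4 N and at most 10 N on the pad); let go above that it rises again, below about 0.1 rad it snaps to 0 and the roller holds it shut
- strap_right (a joint): the same for the right (-y) strap
- strap_left_pad (a point): top centre of the round black thumb pad (18 mm across) on the left strap, 38 mm from the hinge line and 5 mm above the strap's middle plane; moves with the strap. The strap is 22 mm wide (tester x), 6 mm thick and ends 61 mm from its hinge. Shut, the pad top is 67 mm above the bench, at tester (20, 44, 67) mm
- strap_right_pad (a point): the same for the right strap; shut it is at tester (20, -44, 67) mm
- strap_left_hinge (a point): centre of the left strap's hinge pin, at tester (20, 82, 62) mm; the pin runs along tester x; the strap points from here towards the relay, and its free end rises as it opens. A straight press downward at 34 to 38 mm from the hinge pin (measured level) shuts it
- strap_right_hinge (a point): the same for the right strap, at tester (20, -82, 62) mm; this strap points to +y
- test_slide (a joint): travel of the slide, m: 0 fully home (its start), grows as it is pulled out along tester -x, end stop at 0.085. The spring always pulls it home: about 4.5 N at home and 1.5 N more for each 10 mm
- handle (a point): centre of the red T-handle's grip bar: a round bar 12 mm thick, 76 mm long along tester y, 77 mm above the bench, on a central post 10 mm thick (x) and 16 mm wide (y); free from above, 25 mm and more free before and behind it. It moves with the slide
- pointer (a point): tip of the thin black pointer on the slide, 10 mm short of its outer end, 40 mm behind the handle (tester +x) and over the scale; it moves with the slide
- band (a point): centre of the top of the red band, 14 mm long along tester x and 21 mm across, clipped on the scale 35 to 60 mm in front of (tester -x) the pointer's home; it differs from run to run and does not move in a run. Same axes as the tester
- relay_grey: bystander: loose grey relay module 71 x 22 x 57 mm, origin under its centre
- relay_black: bystander: loose black relay module 71 x 23 x 57 mm, origin under its centre
- tape_black: bystander: roll of black tape 66 mm across, 19 mm high, origin under its centre
- marker: bystander: black marker pen 138 mm long, origin under its centre

How it is judged:
On the way, in this order (a step that is already met when the one before it is completed fails the run):
1. both straps are pressed down until they stay shut (value of joint each of strap_left, strap_right below 0.06 rad), for 0.3 s.
2. with the straps shut, the slide is pulled out until the pointer stands on the red band, and kept there (all of step 1 and x of pointer in the frame of band between -0.007 and 0.007 m), for 0.5 s.
At the end, for the whole second after the job is handed in: Both straps are shut (within 0.06 rad), the pointer stands on the red band (within 7 mm of its middle along the scale), the slide is at rest (under 10 mm/s), and the robot's fingers still hold it there against its spring (contact of more than 3 N) (all of step 2 and contact force between the fingers and test_slide above 3 N and velocity of joint test_slide between -0.01 and 0.01 m/s); the arm keeps its last pose, push and grip.
It fails at once if a bystander on the bench was moved by more than 30 mm (distance of any of relay_grey, relay_black, tape_black, marker from where it was at the start of the episode above 0.03 m).
It also fails if it takes over 48 s, if anything falls off the work surface, if the arm or the gripper's body presses on something with over 40 N, if the wrist force passes 120 N, or if a joint passes its speed limit or range.

## Working session

There is one attempt and no reset: what is moved stays moved. The work goes in short steps, Python scripts to look and compute and a tool call to move; the robot and the scene stay as the last step left them, time stands still between calls to the robot, and variables do not carry over. Pictures are saved under pics/ and viewed, at most 10 in all, crops included, and the job is handed in when it is done.

Besides the shell and the picture viewer there is one more tool, called after "Call:" by a JSON object that holds its "op" and its "data", one argument or row to a line. servo_tool: Moves the arm, as the interface text tells. Its arguments: {"type":"object","properties":{"motion":{"type":"array"},"grip_force":{"type":"number"}},"required":["motion"]}

```bash
mkdir -p pics; cat > h.py <<'E'
import numpy as np, cv2
from cell import manip, viewer
def get(n):
    d=viewer.get_image(n); return d
def foc(d): return 200/np.tan(np.radians(d["vertical_fov"])/2)
def ray(d,u,v):
    f=foc(d); R=np.array(d["R"]);t=np.array(d["t"])
    c=np.array([(u-d["cx"])/f,(v-d["cy"])/f,1.]); return -R.T@t, R.T@c
def onz(d,u,v,z):
    o,r=ray(d,u,v); return o+r*(z-o[2])/r[2]
def proj(d,X):
    c=np.array(d["R"])@np.array(X)+np.array(d["t"]); f=foc(d); return np.array([d["cx"]+f*c[0]/c[2],d["cy"]+f*c[1]/c[2]])
def tri(obs):
    A=np.zeros((3,3));b=np.zeros(3)
    for d,u,v in obs:
        o,r=ray(d,u,v); r=r/np.linalg.norm(r); P=np.eye(3)-np.outer(r,r); A+=P;b+=P@o
    return np.linalg.solve(A,b)
E
python3 - <<'E'
from h import *
import pickle
ds={n:get(n) for n in("scene","top")}
pickle.dump(ds,open("d0.pkl","wb"))
for n,d in ds.items():
    cv2.imwrite(f"pics/{n}0.png",d["img"][:,:,::-1]); print(n,d["vertical_fov"],-np.array(d["R"]).T@d["t"])
    hsv=cv2.cvtColor(d["img"],cv2.COLOR_RGB2HSV)
    for c,m in(("yellow",cv2.inRange(hsv,(20,120,100),(35,255,255))),("red",cv2.inRange(hsv,(0,130,80),(8,255,255))|cv2.inRange(hsv,(172,130,80),(180,255,255)))):
        k,_,s,ce=cv2.connectedComponentsWithStats(m)
        for i in range(1,k):
            if s[i,4]>15: print(c,s[i],ce[i].round(1))
print(manip.observe())
E
```

```text
scene 50.53540740909885 [ 0.2042922  -0.35867736  0.71906491]
yellow [315 149   9   5  24] [318.8 151.4]
yellow [335 172  21  31 258] [344.5 188.3]
red [413 146   6   9  39] [415.3 150.8]
red [280 178  18  23 116] [288.8 189.5]
red [273 187   8   7  33] [276.8 189.7]
red [204 296  49  24 293] [227.6 308.8]
red [202 331  51  19 319] [227.1 340.8]
red [302 380   7   7  40] [304.8 383. ]
top 42.85284727803532 [0.38979103 0.09299194 1.07245594]
yellow [259 147  13  12  75] [264.  152.7]
yellow [272 147  11  10  52] [277.8 151.3]
yellow [317 154  27  20 206] [330.7 164.4]
red [340  70   9   7  28] [344.9  73.7]
red [258 203  12   9  71] [263.2 207. ]
red [273 202  37  11 176] [290.9 207. ]
red [336 304  18  47 179] [344.5 328.5]
red [350 330  39  32 160] [367.6 345.7]
red [368 339  15  15  16] [374.9 346.1]
{'t': 0.1, 'joints': array([ 1.06177616e+00,  3.26891021e-01, -1.93488551e-01,  1.05198135e+00,
       -1.41516439e-05,  1.43660993e+00]), 'dq': array([ 0.00058786, -0.00159199,  0.0031278 , -0.00036594, -0.00023734,
       -0.00107653]), 'joint_torque': array([ 1.17655629e-03, -4.44238615e+01,  2.63037926e+01,  7.88562465e-03,
       -8.36573349e-05, -3.15162914e-06]), 'tcp_pos': array([0.2012267 , 0.51159992, 0.40396657]), 'eef_rot': array([ 1.86321576e-01,  9.82488503e-01, -7.44426729e-04, -2.40562228e-04]), 'wrist_force': array([-0.03074167, -0.08994952,  0.04059242]), 'ft_torque': array([ 0.02648143, -0.03039632,  0.00538939]), 'grip_force': 0.0, 'finger_gap': 0.0854057343566621}
```

```bash
python3 - <<'E'
import cv2
t=cv2.imread("pics/top0.png"); s=cv2.imread("pics/scene0.png")
a=cv2.resize(t[90:270,200:400],None,fx=4,fy=3.3333,interpolation=cv2.INTER_CUBIC)
cv2.imwrite("pics/topc.png",cv2.resize(t[110:260,210:410],None,fx=4,fy=4,interpolation=cv2.INTER_CUBIC))
cv2.imwrite("pics/scenec.png",cv2.resize(s[120:270,220:420],None,fx=4,fy=4,interpolation=cv2.INTER_CUBIC))
E
```

```text
(no output)
```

View pics/scene0.png

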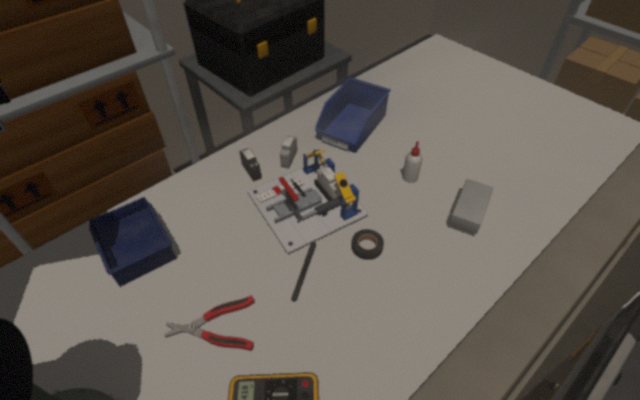

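View pics/topc.png

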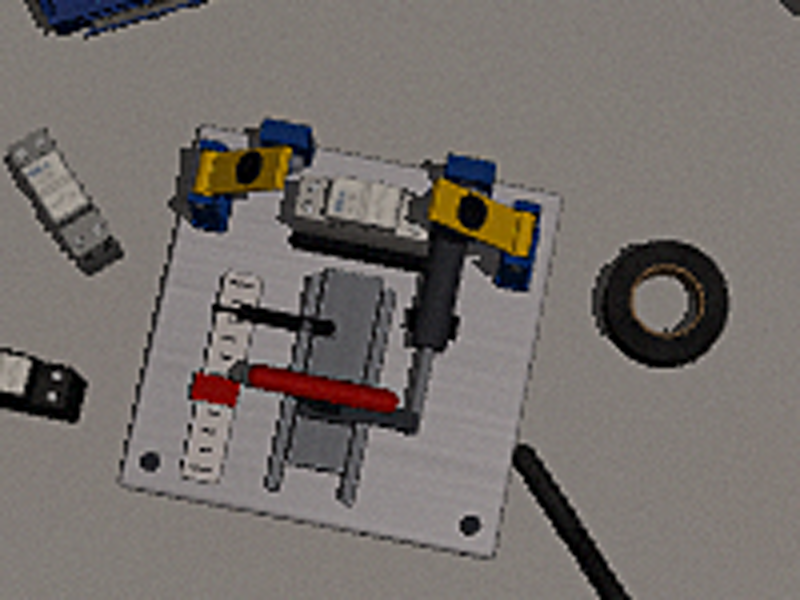

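View pics/scenec.png

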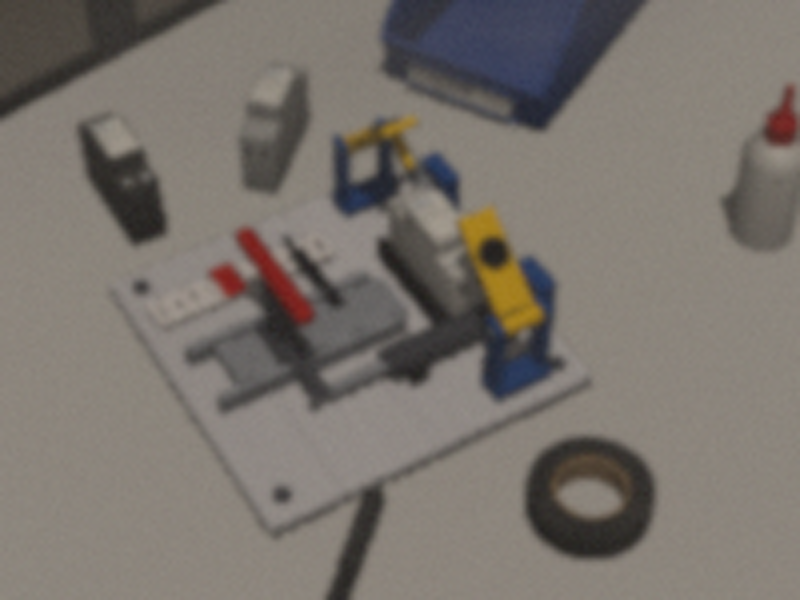

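The scene shows the tester mid-bench near pixel (305,200). In the top crop (pixel = 210+u/4, 110+v/4), the plate corners are at (200,125), (562,198), (494,556) and (121,487). The pads are at (249,167) and (473,211), the red bar runs from (247,375) to (398,402), the pointer tip is at (215,309) and the band is at (215,389).

```bash
python3 - <<'E'
from h import *
import pickle
from scipy.spatial.transform import Rotation as Ro
ds=pickle.load(open("d0.pkl","rb")); T=ds["top"];S=ds["scene"]
tc=lambda u,v:(210+u/4,110+v/4); sc=lambda u,v:(220+u/4,120+v/4)
W=[onz(T,*tc(u,v),.014)[:2] for u,v in((200,125),(562,198),(494,556),(121,487))]
L=np.array([[60,100],[60,-100],[-140,-100],[-140,100]])/1e3
Wc=np.array(W);mw=Wc.mean(0);ml=L.mean(0)
z=((Wc-mw)@[1,1j])*np.conj((L-ml)@[1,1j]); a=np.angle(z.sum())
R=np.array([[np.cos(a),-np.sin(a)],[np.sin(a),np.cos(a)]]); o=mw-R@ml
print("yaw",np.degrees(a),"o",o,"res mm",((Wc-(L@R.T+o))*1e3).round(1).tolist())
loc=lambda p:((np.array(p)[:2]-o)@R*1e3).round(1)
# bar ends
for n,(u,v) in(("barL",(247,375)),("barR",(398,402))): print(n,loc(onz(T,*tc(u,v),.08)))
for n,tt,ss in(("barL",(247,375),(243,235)),("barR",(398,402),(305,315)),("padL",(249,167),None),("padR",(473,211),(494,252)),("band",(215,389),(227,280)),("ptr",(215,309),(290,240))):
    if ss is None: continue
    p=tri([(T,*tc(*tt)),(S,*sc(*ss))]); print(n,p.round(4),loc(p),"z",p[2].round(4))
for n,(u,v),zz in(("ptrtip",(215,309),.03),("band",(215,389),.02),("padL",(249,167),.095)): print(n,loc(onz(T,*tc(u,v),zz)))
w=lambda x,y:(R@[x/1e3,y/1e3]+o).round(4)
print("pressL",w(20,46),"pressR",w(20,-46),"tip",manip.tip_reach)
s=manip.observe(); M=Ro.from_quat(s["eef_rot"]).as_matrix(); print(M.round(3)); print("tool y yaw",np.degrees(np.arctan2(M[1,1],M[0,1])), "want",np.degrees(a))
np.savez("T.npz",a=a,o=o,R=R)
E
```

```text
yaw -11.454070226093055 o [0.6410883 0.1219682] res mm [[-0.1, -0.3], [-2.1, 1.2], [2.1, 0.8], [0.1, -1.7]]
barL [-79.8  38.7]
barR [-78.9 -37. ]
barL [0.5727 0.1758 0.0733] [-77.7  39.2] z 0.0733
barR [0.5557 0.1015 0.0829] [-79.6 -37. ] z 0.0829
padR [0.651  0.0633 0.0907] [ 21.4 -55.6] z 0.0907
band [0.5743 0.1972 0.0207] [-80.4  60.5] z 0.0207
ptr [0.6183 0.1967 0.0224] [-37.2  68.7] z 0.0224
ptrtip [-40.7  68.2]
band [-80.6  60.6]
padL [20.5 57.7]
pressL [0.6698 0.1631] pressR [0.6516 0.0729] tip 0.1734
[[-0.931  0.366 -0.001]
 [ 0.366  0.931 -0.001]
 [ 0.    -0.002 -1.   ]]
tool y yaw 68.52361619840727 want -11.454070226093055
```

Call:
{"op": "servo_tool", "data": {
  "motion": [
    {"dr":[0,0,-6.7],"dp":[39,-29,0],"jaw":0},
    {"dr":[0,0,-6.7],"dp":[39,-29,0],"jaw":0},
    {"dr":[0,0,-6.7],"dp":[39,-29,0],"jaw":0},
    {"dr":[0,0,-6.7],"dp":[39,-29,0],"jaw":0},
    {"dr":[0,0,-6.7],"dp":[39,-29,0],"jaw":0},
    {"dr":[0,0,-6.7],"dp":[39,-29,0],"jaw":0},
    {"dr":[0,0,-6.7],"dp":[39,-29,0],"jaw":0},
    {"dr":[0,0,-6.7],"dp":[39,-29,0],"jaw":0},
    {"dr":[0,0,-6.7],"dp":[39,-29,0],"jaw":0},
    {"dr":[0,0,-6.6],"dp":[39,-29,0],"jaw":0},
    {"dr":[0,0,-6.6],"dp":[39,-29,0],"jaw":0},
    {"dr":[0,0,-6.3],"dp":[39,-29,0],"jaw":0}
  ],
  "grip_force": 40
}}

```text
t: 1.6
tcp_pos: [0.6704, 0.1627, 0.4041]
eef_rot: [0.774, 0.633, -0.0, -0.0]
wrist_force: [-0.3, 1.0, 0.6]
finger_gap: 0.0003
grip_force: 0.0
```

```bash
cat > st.py <<'E'
from h import *
from scipy.spatial.transform import Rotation as Ro
z=np.load("T.npz"); o,R,a=z["o"],z["R"],float(z["a"])
def st():
    s=manip.observe(); M=Ro.from_quat(s["eef_rot"]).as_matrix()
    p=s["tcp_pos"]; g=p+M[:,2]*manip.tip_reach
    print("t",round(s["t"],2),"tcp",p.round(4),"tip local mm",((g[:2]-o)@R*1e3).round(1),"tipz",(g[2]*1e3).round(1),"axis",M[:,2].round(4),"yaw",np.degrees(np.arctan2(M[1,1],M[0,1])).round(2),"F",s["wrist_force"].round(1),"gap",round(s["finger_gap"]*1e3,1),"gf",s["grip_force"],"q",s["joints"].round(2))
if __name__=="__main__": st()
E
python3 st.py
```

```text
t 1.6 tcp [0.6704 0.1627 0.4041] tip local mm [20.4 45.7] tipz 230.7 axis [-0.001 -0.    -1.   ] yaw -11.49 F [-0.3  1.   0.6] gap 0.3 gf 0.0 q [0.13 0.6  0.24 1.21 0.   1.9 ]
```

Call:
{"op": "servo_tool", "data": {
  "motion": [
    {"dr":[0,0,0],"dp":[0,0,-40],"jaw":0},
    {"dr":[0,0,0],"dp":[0,0,-40],"jaw":0},
    {"dr":[0,0,0],"dp":[0,0,-30],"jaw":0},
    {"dr":[0,0,0],"dp":[0,0,-10],"jaw":0},
    {"dr":[0,0,0],"dp":[0,0,-8],"jaw":0},
    {"dr":[0,0,0],"dp":[0,0,-8],"jaw":0},
    {"dr":[0,0,0],"dp":[0,0,-7],"jaw":0},
    {"dr":[0,0,0],"dp":[0,0,-6],"jaw":0},
    {"dr":[0,0,0],"dp":[0,0,-5],"jaw":0},
    {"dr":[0,0,0],"dp":[0,0,-4],"jaw":0},
    {"dr":[0,0,0],"dp":[0,0,-3],"jaw":0},
    {"dr":[0,0,0],"dp":[0,0,0],"jaw":0}
  ]
}}

```text
t: 3.1
tcp_pos: [0.6692, 0.164, 0.2432]
eef_rot: [0.773, 0.634, -0.0, -0.001]
wrist_force: [0.1, -0.1, 0.0]
finger_gap: 0.0002
grip_force: 0.0
```

```bash
python3 st.py
```

```text
t 3.1 tcp [0.6692 0.164  0.2432] tip local mm [19.1 46.9] tipz 69.8 axis [-7.e-04  8.e-04 -1.e+00] yaw -11.27 F [ 0.1 -0.1  0. ] gap 0.2 gf 0.0 q [0.13 0.71 0.01 0.88 0.   1.9 ]
```

Call:
{"op": "servo_tool", "data": {
  "motion": [
    {"dr":[0,0,0],"dp":[0,0,-2],"jaw":0},
    {"dr":[0,0,0],"dp":[0,0,-2],"jaw":0},
    {"dr":[0,0,0],"dp":[0,0,-1],"jaw":0}
  ]
}}

```text
t: 3.48
tcp_pos: [0.6694, 0.1639, 0.2394]
eef_rot: [0.773, 0.634, 0.0, 0.0]
wrist_force: [-2.9, -1.6, 8.1]
finger_gap: 0.0001
grip_force: 3.9
```

```bash
python3 st.py
```

```text
t 3.48 tcp [0.6694 0.1639 0.2394] tip local mm [19.5 46.8] tipz 66.0 axis [ 4.e-04  1.e-04 -1.e+00] yaw -11.27 F [-2.9 -1.6  8.1] gap 0.1 gf 3.9135313779115677 q [0.13 0.71 0.01 0.87 0.   1.9 ]
```

Call:
{"op": "servo_tool", "data": {
  "motion": [
    {"dr":[0,0,0],"dp":[0,0,30],"jaw":0},
    {"dr":[0,0,0],"dp":[0,0,40],"jaw":0},
    {"dr":[0,0,0],"dp":[-9,-46,0],"jaw":0},
    {"dr":[0,0,0],"dp":[-9,-45,0],"jaw":0},
    {"dr":[0,0,0],"dp":[0,0,-20],"jaw":0},
    {"dr":[0,0,0],"dp":[0,0,-10],"jaw":0},
    {"dr":[0,0,0],"dp":[0,0,-10],"jaw":0},
    {"dr":[0,0,0],"dp":[0,0,-8],"jaw":0},
    {"dr":[0,0,0],"dp":[0,0,-7],"jaw":0},
    {"dr":[0,0,0],"dp":[0,0,-6],"jaw":0},
    {"dr":[0,0,0],"dp":[0,0,-5],"jaw":0},
    {"dr":[0,0,0],"dp":[0,0,0],"jaw":0}
  ]
}}

```text
t: 4.97
tcp_pos: [0.651, 0.0728, 0.2419]
eef_rot: [0.773, 0.634, -0.001, -0.0]
wrist_force: [-1.4, 0.1, -0.1]
finger_gap: -0.0001
grip_force: 0.0
```

```bash
python3 st.py
```

```text
t 4.97 tcp [0.651  0.0728 0.2419] tip local mm [ 19.3 -46.5] tipz 68.5 axis [-0.0014 -0.0011 -1.    ] yaw -11.27 F [-1.4  0.1 -0.1] gap -0.1 gf 0.0 q [-0.    0.65 -0.1   0.82 -0.    1.77]
```

Call:
{"op": "servo_tool", "data": {
  "motion": [
    {"dr":[0,0,0],"dp":[0,0,-2],"jaw":0},
    {"dr":[0,0,0],"dp":[0,0,-1],"jaw":0},
    {"dr":[0,0,0],"dp":[0,0,0],"jaw":0},
    {"dr":[0,0,0],"dp":[0,0,30],"jaw":0},
    {"dr":[0,0,0],"dp":[0,0,50],"jaw":0},
    {"dr":[0,0,0],"dp":[-40,30,20],"jaw":33},
    {"dr":[0,0,0],"dp":[-47,35,0],"jaw":33},
    {"dr":[0,0,0],"dp":[0,0,0],"jaw":33},
    {"dr":[0,0,0],"dp":[0,0,0],"jaw":33}
  ]
}}

```text
t: 6.1
tcp_pos: [0.5647, 0.1379, 0.3398]
eef_rot: [0.773, 0.634, 0.0, 0.0]
wrist_force: [0.5, 0.4, -0.9]
finger_gap: 0.0282
grip_force: 0.0
```

```bash
python3 - <<'E'
from st import *
st()
ims=[get(n)["img"][:,:,::-1] for n in("wrist","top","scene")]
a=cv2.resize(ims[1][110:260,210:370],(400,375),interpolation=cv2.INTER_CUBIC); b=cv2.resize(ims[2][120:270,240:400],(400,375),interpolation=cv2.INTER_CUBIC)
cv2.imwrite("pics/m1.png",np.hstack([a,b])); cv2.imwrite("pics/w1.png",ims[0])
E
```

```text
t 6.1 tcp [0.5647 0.1379 0.3398] tip local mm [-77.8   0.5] tipz 166.4 axis [ 1.1e-03 -3.0e-04 -1.0e+00] yaw -11.25 F [ 0.5  0.4 -0.9] gap 28.2 gf 0.0 q [ 0.11  0.43 -0.21  0.93 -0.    1.88]
```

View pics/m1.png

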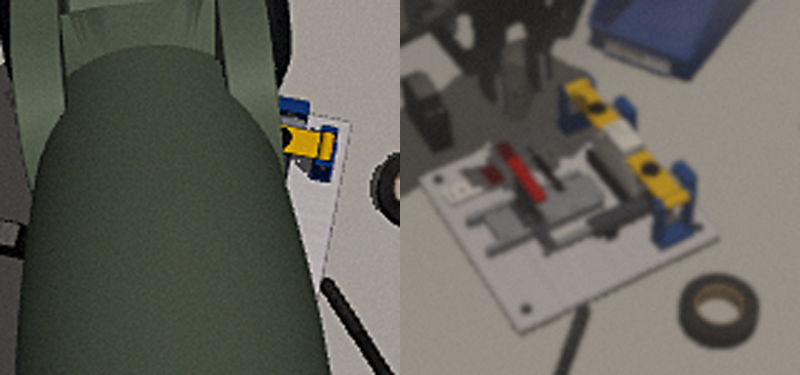

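View pics/w1.png

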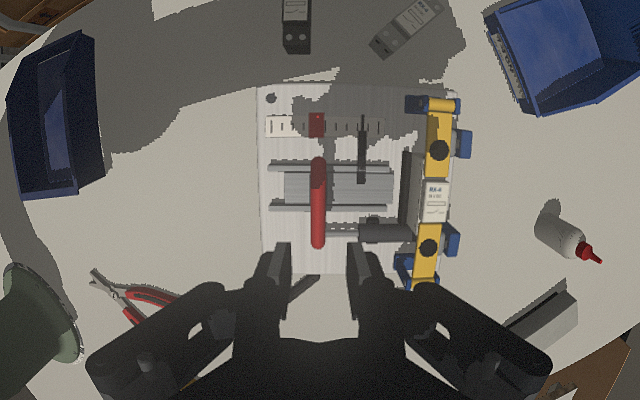

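Both straps lie level in the scene crop, with pads at (597,107) and (650,170). The wrist view shows the red band at (316,125), the pointer at about (361,150) and the bar from (318,160) to (318,245), between the fingers.

```bash
cat >> st.py <<'E'
def wz(d,u,v,z):
    f=foc(d); x=np.array([u-d["cx"],v-d["cy"]]); r=np.hypot(*x); th=r/f
    c=np.r_[np.sin(th)*x/r,np.cos(th)]; Rm=np.array(d["R"]); oo=-Rm.T@np.array(d["t"]); w=Rm.T@c
    return ((oo+w*(z-oo[2])/w[2])[:2]-o)@R*1e3
E
python3 - <<'E'
from st import *
d=get("wrist"); im=d["img"]; hsv=cv2.cvtColor(im,cv2.COLOR_RGB2HSV)
m=cv2.inRange(hsv,(0,110,40),(8,255,255))|cv2.inRange(hsv,(172,110,40),(180,255,255))
k,_,s,c=cv2.connectedComponentsWithStats(m)
for i in range(1,k):
    if s[i,4]>60 and 250<c[i][0]<380: print(s[i],c[i].round(1),"z20",wz(d,*c[i],.02).round(1),"z77",wz(d,*c[i],.08).round(1))
g=cv2.cvtColor(im,cv2.COLOR_RGB2GRAY)
for v in range(108,136,3):
    row=g[v,350:375]; print(v,row.tolist())
for v in(115,125,135): print("ptr",[wz(d,361.5,v,z).round(1).tolist() for z in(.02,.025,.03)])
E
```

```text
[310 177  15  71 844] [317.2 214.3] z20 [-79.2 -27. ] z77 [-79.   -6.6]
108 [95, 101, 100, 100, 98, 97, 100, 95, 95, 98, 98, 100, 96, 97, 98, 96, 99, 100, 95, 98, 98, 94, 92, 94, 94]
111 [99, 97, 99, 96, 97, 102, 95, 98, 95, 97, 100, 97, 99, 94, 98, 96, 98, 96, 97, 95, 92, 96, 93, 98, 102]
114 [96, 99, 101, 99, 96, 100, 100, 94, 99, 100, 69, 49, 54, 71, 100, 97, 98, 103, 99, 97, 95, 98, 97, 101, 97]
117 [101, 100, 104, 104, 103, 102, 105, 104, 103, 107, 84, 49, 51, 64, 113, 101, 105, 107, 105, 106, 105, 105, 100, 106, 105]
120 [103, 99, 105, 103, 107, 103, 103, 103, 106, 106, 77, 43, 54, 68, 109, 106, 102, 101, 100, 109, 102, 101, 99, 101, 98]
123 [103, 106, 102, 103, 106, 98, 64, 82, 103, 109, 86, 36, 45, 72, 107, 108, 89, 72, 90, 107, 101, 103, 101, 100, 101]
126 [105, 109, 104, 105, 103, 104, 52, 82, 101, 96, 75, 43, 49, 78, 99, 104, 74, 69, 91, 106, 103, 102, 101, 103, 98]
129 [103, 105, 103, 102, 104, 105, 60, 82, 99, 98, 73, 41, 49, 90, 106, 110, 84, 67, 86, 106, 100, 100, 102, 100, 107]
132 [103, 101, 102, 104, 105, 102, 111, 66, 54, 53, 47, 47, 55, 47, 46, 54, 81, 110, 104, 102, 104, 99, 105, 98, 103]
135 [108, 95, 97, 97, 100, 98, 106, 65, 39, 47, 54, 48, 50, 49, 47, 53, 86, 107, 107, 101, 104, 107, 103, 102, 103]
ptr [[-38.3, 69.6], [-39.0, 69.6], [-39.7, 69.6]]
ptr [[-38.2, 60.2], [-38.9, 60.4], [-39.6, 60.6]]
ptr [[-38.0, 50.8], [-38.7, 51.2], [-39.4, 51.5]]
```

Call:
{"op": "servo_tool", "data": {
  "motion": [
    {"dr":[0,0,0],"dp":[-1,0,-30],"jaw":33},
    {"dr":[0,0,0],"dp":[0,0,-30],"jaw":33},
    {"dr":[0,0,0],"dp":[0,0,-20],"jaw":33},
    {"dr":[0,0,0],"dp":[0,0,-15],"jaw":33},
    {"dr":[0,0,0],"dp":[0,0,-12],"jaw":33},
    {"dr":[0,0,0],"dp":[0,0,0],"jaw":33},
    {"dr":[0,0,0],"dp":[0,0,0],"jaw":0},
    {"dr":[0,0,0],"dp":[0,0,0],"jaw":0},
    {"dr":[0,0,0],"dp":[0,0,0],"jaw":0},
    {"dr":[0,0,0],"dp":[0,0,0],"jaw":0}
  ],
  "grip_force": 60
}}

```text
t: 7.55
tcp_pos: [0.564, 0.1378, 0.2334]
eef_rot: [0.773, 0.634, 0.001, 0.001]
wrist_force: [3.1, -0.2, 0.6]
finger_gap: 0.0102
grip_force: 58.6
```

```bash
python3 - <<'E'
from st import *
st()
d=get("wrist"); cv2.imwrite("pics/w2.png",d["img"][:,:,::-1])
E
```

```text
t 7.55 tcp [0.564  0.1378 0.2334] tip local mm [-78.3   0.3] tipz 60.0 axis [ 2.1e-03 -1.0e-04 -1.0e+00] yaw -11.29 F [ 3.1 -0.2  0.6] gap 10.2 gf 58.62638711929321 q [ 0.11  0.55 -0.33  0.69 -0.    1.88]
```

View pics/w2.png

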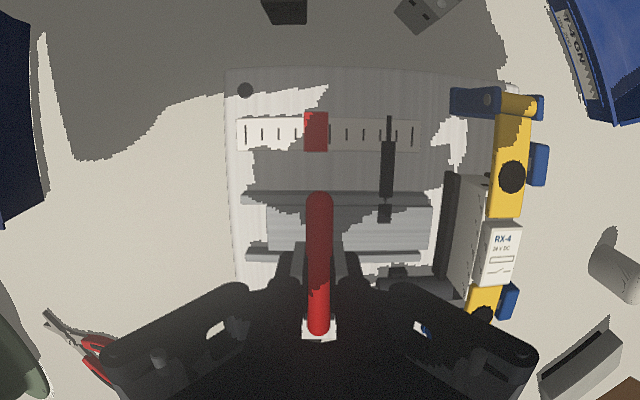

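The bar is gripped between the fingers. The band is at (316,131) and the pointer is at (387,~140).

Call:
{"op": "servo_tool", "data": {
  "motion": [
    {"dr":[0,0,0],"dp":[-5,1,0],"jaw":0},
    {"dr":[0,0,0],"dp":[-5,1,0],"jaw":0},
    {"dr":[0,0,0],"dp":[-5,1,0],"jaw":0},
    {"dr":[0,0,0],"dp":[-5,1,0],"jaw":0},
    {"dr":[0,0,0],"dp":[-5,1,0],"jaw":0},
    {"dr":[0,0,0],"dp":[-5,1,0],"jaw":0},
    {"dr":[0,0,0],"dp":[-5,1,0],"jaw":0},
    {"dr":[0,0,0],"dp":[-4,1,0],"jaw":0},
    {"dr":[0,0,0],"dp":[-2,0,0],"jaw":0},
    {"dr":[0,0,0],"dp":[0,0,0],"jaw":0},
    {"dr":[0,0,0],"dp":[0,0,0],"jaw":0}
  ]
}}

```text
t: 8.98
tcp_pos: [0.5248, 0.1458, 0.2334]
eef_rot: [0.773, 0.634, 0.003, 0.002]
wrist_force: [9.3, -1.9, -5.0]
finger_gap: 0.01
grip_force: 58.5
```

```bash
python3 - <<'E'
from st import *
st()
d=get("wrist"); im=d["img"][:,:,::-1]; cv2.imwrite("pics/w3.png",cv2.resize(im[60:260,180:440],None,fx=3,fy=3,interpolation=cv2.INTER_CUBIC))
hsv=cv2.cvtColor(d["img"],cv2.COLOR_RGB2HSV)
m=cv2.inRange(hsv,(0,110,40),(8,255,255))|cv2.inRange(hsv,(172,110,40),(180,255,255))
k,_,s,c=cv2.connectedComponentsWithStats(m)
for i in range(1,k):
    if s[i,4]>20: print(s[i],c[i].round(1))
E
```

```text
t 8.97 tcp [0.5248 0.1458 0.2334] tip local mm [-117.5    0.5] tipz 60.1 axis [ 6.8e-03 -3.0e-04 -1.0e+00] yaw -11.3 F [ 9.3 -1.9 -5. ] gap 10.0 gf 58.45217943191528 q [ 0.14  0.49 -0.43  0.64 -0.    1.9 ]
[370 114  24  38 582] [379.  130.4]
[ 306  191   27  145 3254] [319.  262.1]
```

View pics/w3.png

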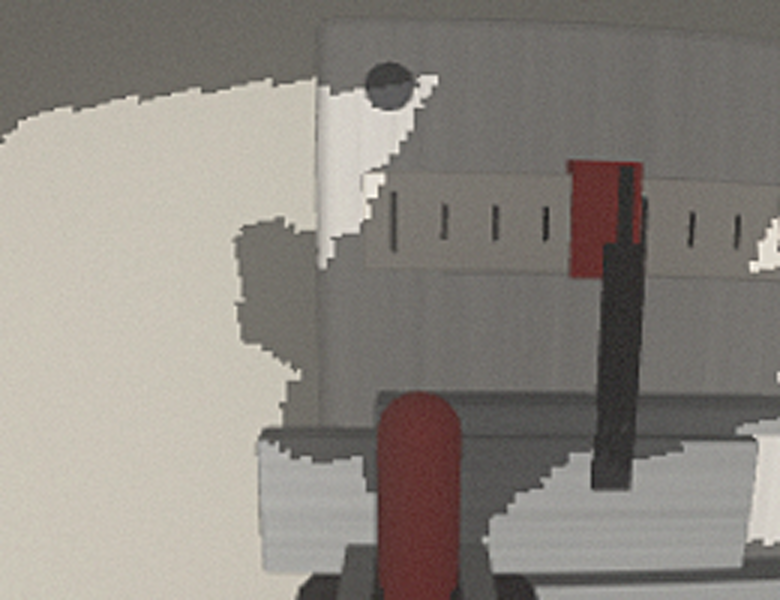

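The pointer (crop column 625) is on the band (570–642) but about 3 mm short of its middle, so I'll pull 3 mm more.

Call:
{"op": "servo_tool", "data": {
  "motion": [
    {"dr":[0,0,0],"dp":[-1.5,0.3,0],"jaw":0},
    {"dr":[0,0,0],"dp":[-1.5,0.3,0],"jaw":0},
    {"dr":[0,0,0],"dp":[0,0,0],"jaw":0},
    {"dr":[0,0,0],"dp":[0,0,0],"jaw":0},
    {"dr":[0,0,0],"dp":[0,0,0],"jaw":0},
    {"dr":[0,0,0],"dp":[0,0,0],"jaw":0},
    {"dr":[0,0,0],"dp":[0,0,0],"jaw":0},
    {"dr":[0,0,0],"dp":[0,0,0],"jaw":0}
  ]
}}

```text
t: 10.02
tcp_pos: [0.522, 0.1464, 0.2334]
eef_rot: [0.773, 0.634, 0.003, 0.002]
wrist_force: [9.6, -0.6, -5.2]
finger_gap: 0.0099
grip_force: 58.4
```

```bash
python3 - <<'E'
from st import *
st()
im=get("wrist")["img"][:,:,::-1]; cv2.imwrite("pics/w4.png",cv2.resize(im[60:260,300:560],None,fx=3,fy=3,interpolation=cv2.INTER_CUBIC))
E
```

```text
t 10.03 tcp [0.522  0.1464 0.2334] tip local mm [-120.4    0.4] tipz 60.1 axis [ 7.1e-03 -3.0e-04 -1.0e+00] yaw -11.31 F [ 9.6 -0.6 -5.2] gap 9.9 gf 58.43103110790253 q [ 0.14  0.49 -0.44  0.64 -0.    1.91]
```

View pics/w4.png

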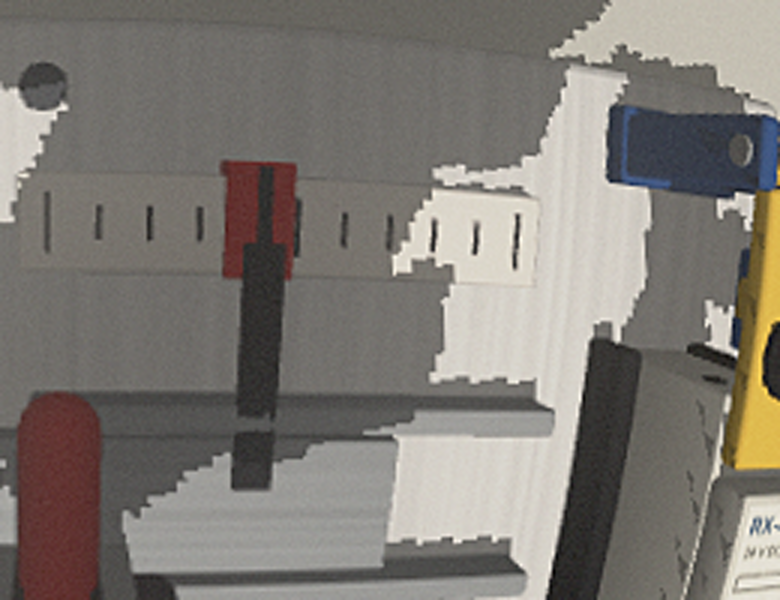

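The pointer (crop column 265) is now about 1 mm from the band's middle (259), the left strap lies level, and the grip is holding.

```bash
python3 -c "
from cell import manip
print(manip.sign_off())"
```

```text
the job is handed in; nothing more can be done
None
```

I pressed both straps shut, pulled the slide until the pointer stood about 1 mm from the middle of the red band, and handed the job in at about 10 s with the gripper still holding the handle; the sign-off returned no verdict.

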